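# Unclamp a plug gauge and present its pin to the inspection camera

## Robot

A 6-joint arm with a two-finger parallel gripper is mounted at the origin on a cart in front of the work surface, level with it; the furniture and walls round the work are solid. World frame = base frame: x ahead of the robot, y to its left, z up, the work surface at z = 0. Lengths are in mm, angles in rad, forces in N, time in s.
With the tool pointing down it reaches from about 400 to 925 mm from the base axis. Payload 12.5 kg.
Tool frame: the origin (TCP) lies midway between the tips of the shut fingers; the grasp point (between the pads) lies 19 mm behind it; z points along the fingers, y is the line along which they close (so a half turn about z gives the same grasp; the last joint's range is limited). The gripper opens to 95 mm and grips with 3 to 60 N. Pads are 20 mm wide; open, the fingers measure 119 mm over their backs; the gripper's body (75 mm by 180 mm) begins 59 mm behind the grasp point.
Start: joints at [-1.379, 0.491, 1.559, -0, 1.092, -0.106], TCP at [183.409, -597.501, 214.661] pointing down, gripper open.
Joint ranges: [-3.1, 3.1], [-0.84, 2.19], [0.05, 2.79], [-1.13, 4.28], [0.06, 2.93], [-2.69, 2.69]. Speed limits (rad/s): [2.22, 2.22, 2.79, 3.14, 3.14, 3.14].

## Interface

Orientations are given as [roll, pitch, yaw] about the fixed x, y, z axes, in that order (R = Rz(yaw) Ry(pitch) Rx(roll)).
In Python, from cell import state, viewer, env, models gives the robot as it stands. The module is installed in compiled form; this text tells all that it offers.
- The arm moves only by the tool arm_command, never from a script. Its argument "rows" is a list of rows, each a list of 2 entries, a list of its own where there are three numbers: the shift along the tool's x, y, z normalised to -1 to 1, where 1 is 0.25 m, then the turn about the tool's z normalised to -1 to 1, where 1 is pi rad. A call has exactly 5 rows; each row shifts and turns the commanded pose from where the row before left it, along the tool's axes as they then stand; what a row does not reach is not made up. A row lasts 1/10 s, in which the tool goes at most 50 mm and 8.59 degrees, less where a joint would pass 70% of its speed; a pose out of reach is approached as far as the arm can. A call with a number of a shift or a turn outside -1 to 1 is refused whole. A call with a gripper value outside its range is refused whole. "claw" is the opening, from 0 (shut) to 1 (fully open), set as the call begins (left out, the last holds). The fingers move at their own pace and stop on an object; the grip force is fixed at half the most. Time passes only in rows, so rows that do not move let the fingers close, or fill a call up. It gives the time, the measured TCP pose, the force, the opening and the grip force at its end, in the units of the state.
- state(): the state, without advancing time (a new reading comes with each control period).
- viewer.read_camera(name): name is "side" or "top"; returns (picture, depth): 480x640x3 uint8, red, green, blue; 480x640 float32, mm along the optical axis (not along the pixel's ray), 0 where there is no reading.
- viewer.get_calibration(name): a dict with "camera_matrix" (3x3 intrinsics, pixels), "dist_coeffs" ([k1, k2, p1, p2, k3] as OpenCV has them; the pictures are not rectified), "world_to_cam" (4x4, takes a point from world to camera coordinates). Camera axes: x right, y up, looking along -z (the intrinsics and any distortion apply to the point x, -y, -z); pixel columns grow to the right and rows downward; lengths in mm; the calibration is good to about 2 mm. A picture is of the moment at which its call begins. get_calibration takes no time and is no camera call.
- env.job_done(): hands the job in; it is judged then, once.
Trained networks look in the newest picture that a camera, given by its name, has taken for a name from the list of things; names that differ only in an ending like _2 or _b are one class to them, and where a whole thing is asked for, a point or a joint stands for the part that bears it (a point fixed in the world has none). Each returns a list of dicts, best first, with "confidence" (0 to 1); they miss things now and then, are a little off and sometimes report something else, mostly with a low value. They report only what shows in the picture. A call takes as long as a camera call. They do not tell look-alikes from the thing itself.
- models.search_frame(camera, label): "position" ([x, y, z] in mm, in world coordinates, good to about 4 mm: the middle of the surface that is visible of it).
- models.mark_of(camera, label): "position" ([x, y, z] in mm, in world coordinates, good to about 4 mm: a listed point, or the origin of a listed thing).
The state is a dict: "t": time; "joints": joint angles; "qvel": joint speeds; "tau": joint torques, N m; "eef_pos": TCP position; "tcp_rot": TCP orientation; "ft_force": force on the tool from outside, world axes, zero at the start; "moment": the same for the moment, N m; "opening": opening from 0.0 (shut) to 1.0 (fully open); "grip_force": force on a finger pad.
Only numpy, scipy, OpenCV 4.12 (cv2) and the standard library are available. Lean on these libraries where they do the work, as an engineer would, in place of code of your own. Each camera call takes 0.05 s, during which the arm holds its last target. There are 200 camera calls.

## Task

Free the plug gauge by flipping the fixture's cam lever all the way over, away from the gauge, then pick the gauge out and present it to the inspection camera: the end of its longer pin at the camera's focus point, the gauge in line with the lens axis (which slopes down towards the desk) and its longer pin pointing into the lens. Finish while still holding it there, steady in the air, with the lever left open; do not push the camera out of its place, and leave the other things on the desk where they are.

Things in the scene. Friction and masses are not known exactly. Their poses are not given: they have to be found in the camera images.
- fixture: Holding fixture, fixed: base plate 80 x 205 x 12 mm (y -60 to +145 mm). Origin: underside of the plate, midway along the gauge; z up, y along the gauge. The gauge lies on two rests with cheeks up to 47 mm high: under its longer pin (y -49 to -35) and its handle (y 27 to 41). Between them only the 12 mm plate lies below the gauge: grip it there, across x.
- hold_down_slide: Dark steel slide on the fixture, top 60 mm above the desk, axes and origin as the fixture's at the start. Its lip covers the short-pin end of the gauge (y 40 to 54 mm); behind that it reaches to y 100. Flipping the lever draws it 20 mm towards +y, clear of the gauge.
- plug_gauge: Go / no-go plug gauge, 108 mm long, about 140 g: black hexagonal handle (y -28 to +42 mm), 18 mm wide in x and 16 high, a 12 mm steel pin at each end, the longer (26 mm) towards -y, the shorter (12 mm) towards +y. Origin: underside, midway along; axis 8 mm above it; z up. Starts in the fixture, origin 36 mm above the fixture's, axes parallel. Lifts straight up once freed.
- long_pin_end (a point): Centre of the end face of the gauge's longer pin, at (0, -54, 8) mm in the gauge's frame; axes as the gauge's.
- cam_lever (a joint): Cam lever angle, rad, about a level hinge: 0 = clamped, leaning 50 degrees from upright towards the gauge (fixture -y); grows as it is pushed up and over towards fixture +y; 1.75 = stop, leaning 50 degrees the other way. Open from 1.5. Stays where left; takes about 3 N at the knob.
- lever_knob (a point): Centre of the black ball knob (22 mm diameter) on the lever's 9 mm rod, 72 mm from the hinge; moves with the lever. Starts 96 mm above the desk, at y = 63 mm in the fixture's frame.
- lever_hinge (a point): Point on the lever's hinge axis, 50 mm above the desk, at (0, 118, 50) mm in the fixture's frame; the axis is the fixture's x; axes as the fixture's.
- camera_stand: Post stand of the inspection camera, fixed to the desk: dark base plate 100 x 110 x 12 mm, upright 18 mm post 337 mm high. Origin: underside of the base below the post. The camera sits at y +50 mm of the post, its lens looks along +y and 20 degrees downward.
- lens_front (a point): Centre of the front rim of the camera's black lens barrel (42 mm diameter). Axes: y points out of the lens along the lens axis (20 degrees below level), x level. The camera sits at a different height each time.
- focus_point (a point): The camera's focus point in empty air on the lens axis, 80 mm in front of the lens's front rim; same axes as lens_front (y points away from the camera). When presented rightly, the gauge's y axis points along this y axis.
- ring_gauge: Steel ring gauge, 46 mm diameter, 16 mm high, bystander. Origin: centre of its underside.
- v_block: Steel V-block, 45 x 40 x 36 mm, bystander. Origin: centre of its underside.
- sample_flange: Small turned flange, 40 mm diameter, 16 mm high, bystander. Origin: centre of its underside.
- objective_can: White screw can, 47 mm diameter, 52 mm high, bystander. Origin: centre of its underside.
Not all that is in view belongs to the job. There is more than one size of the plug_gauge; the one meant has the size given above.

How it is judged:
By the outcome, as a careful person would: the job done as asked, in the order asked, and still so for the second after the job is handed in, while the arm keeps its last pose, push and grip.
It also fails if it takes over 48 s, if anything falls off the work surface, if the arm or the gripper's body presses on something with over 40 N, if the wrist force passes 120 N, or if a joint passes its speed limit or range.

## Working session

There is one attempt and no reset: what is moved stays moved. The work goes in short steps, Python scripts to look and compute and a tool call to move; the robot and the scene stay as the last step left them, time stands still between calls to the robot, and variables do not carry over. Pictures are saved under pics/ and viewed, at most 10 in all, crops included, and the job is handed in when it is done.

Besides the shell and the picture viewer there is one more tool, called as a command line: name --argument value ..., lists and objects as JSON in quotes. arm_command: Moves the arm, as the interface text tells. Scaled input: -1 to 1 covers 0.25 m each way for a shift and pi rad each way for a turn. Its arguments: {"type":"object","properties":{"rows":{"type":"array","items":{"type":"array"}},"claw":{"type":"number"}},"required":["rows"]}

```bash
mkdir -p pics
cat > h.py <<'E'
import numpy as np, cv2
from cell import state, viewer, env, models
def grab(c,fn=None):
    p,d=viewer.read_camera(c)
    if fn: cv2.imwrite('pics/'+fn,p[:,:,::-1])
    return p,d
def proj(c,P):
    k=viewer.get_calibration(c);T=np.array(k['world_to_cam']);P=np.atleast_2d(P)
    q=P@T[:3,:3].T+T[:3,3];q=q*[1,-1,-1]
    return cv2.projectPoints(q,np.zeros(3),np.zeros(3),np.array(k['camera_matrix'],float),np.array(k['dist_coeffs'],float))[0][:,0]
def unproj(c,d,uv=None):
    k=viewer.get_calibration(c);T=np.array(k['world_to_cam'])
    if uv is None:
        v,u=np.mgrid[:480,:640];uv=np.stack([u.ravel(),v.ravel()],1)
    uv=np.array(uv);n=cv2.undistortPoints(uv.astype(float).reshape(-1,1,2),np.array(k['camera_matrix'],float),np.array(k['dist_coeffs'],float))[:,0]
    z=d[uv[:,1],uv[:,0]].astype(float)
    q=np.c_[n[:,0]*z,-n[:,1]*z,-z]
    W=(q-T[:3,3])@T[:3,:3]; W[z==0]=np.nan
    return W
E
python3 - <<'E'
from h import *
for c in('side','top'):
    grab(c,c+'0.png')
    for l in 'fixture plug_gauge long_pin_end lever_knob lever_hinge camera_stand lens_front focus_point hold_down_slide'.split():
        print(c,l,[(np.round(r['position']).tolist(),round(r['confidence'],2),proj(c,r['position'])[0].astype(int).tolist()) for r in models.mark_of(c,l)[:4]])
print(state())
E
```

```text
side fixture [([507.0, 16.0, -2.0], 0.98, [338, 341])]
side plug_gauge [([509.0, 14.0, 36.0], 0.76, [337, 324]), ([380.0, -101.0, 3.0], 0.69, [395, 299]), ([525.0, -135.0, -2.0], 0.49, [323, 293])]
side long_pin_end [([412.0, -70.0, 9.0], 0.67, [382, 307]), ([697.0, -175.0, -4.0], 0.63, [243, 284]), ([529.0, -95.0, 7.0], 0.62, [322, 301]), ([494.0, -38.0, 44.0], 0.59, [343, 303])]
side lever_knob [([517.0, 73.0, 98.0], 0.63, [337, 318])]
side lever_hinge [([547.0, 130.0, 51.0], 0.76, [320, 364])]
side camera_stand [([482.0, -407.0, 3.0], 0.83, [334, 229]), ([546.0, 125.0, 51.0], 0.4, [320, 362])]
side lens_front [([475.0, -287.0, 201.0], 0.59, [344, 175])]
side focus_point []
side hold_down_slide [([510.0, 12.0, -1.0], 0.63, [336, 339])]
top fixture [([512.0, 12.0, -2.0], 0.88, [258, 249]), ([474.0, -285.0, 206.0], 0.34, [411, 262])]
top plug_gauge [([508.0, 13.0, 37.0], 0.72, [256, 249]), ([381.0, -104.0, 2.0], 0.53, [310, 311]), ([522.0, -135.0, -3.0], 0.46, [326, 245])]
top long_pin_end [([492.0, -38.0, 48.0], 0.67, [280, 257]), ([526.0, -96.0, 3.0], 0.64, [308, 243]), ([405.0, -7
[... 344 characters left out ...]
lide []
{'t': 1.0, 'joints': array([-1.37861962e+00,  4.90857722e-01,  1.55893055e+00,  2.60493529e-05,
        1.09169909e+00, -1.05601665e-01]), 'qvel': array([-4.21325582e-04,  3.98778180e-05,  1.53708999e-03, -7.46022800e-05,
        5.13536285e-04,  1.66014167e-03]), 'tau': array([-1.15259278e-03, -6.12483573e+01, -2.58435971e+01,  6.92623900e-02,
        4.45315184e-02, -2.93093149e-05]), 'eef_pos': array([ 183.40040389, -597.48832492,  214.67668148]), 'tcp_rot': array([ 3.14148551e+00, -1.18909666e-05,  2.97766364e-01]), 'ft_force': array([ 0.26358848,  0.2240156 , -0.33159906]), 'moment': array([ 0.01310907, -0.02634766, -0.01190409]), 'grip_force': 0.0, 'opening': 0.999152648920841}
```

View pics/side0.png

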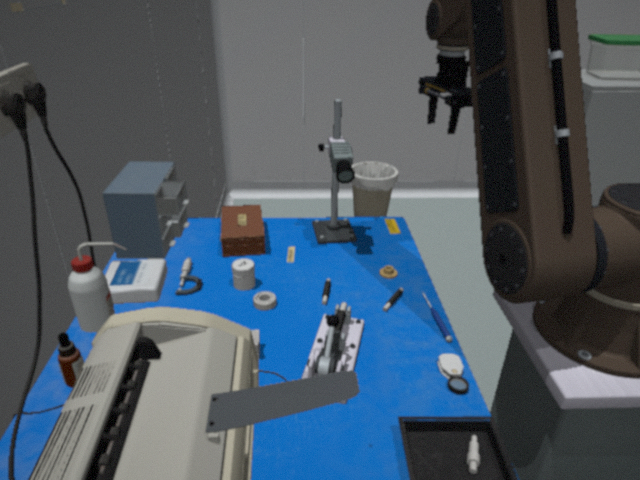

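View pics/top0.png

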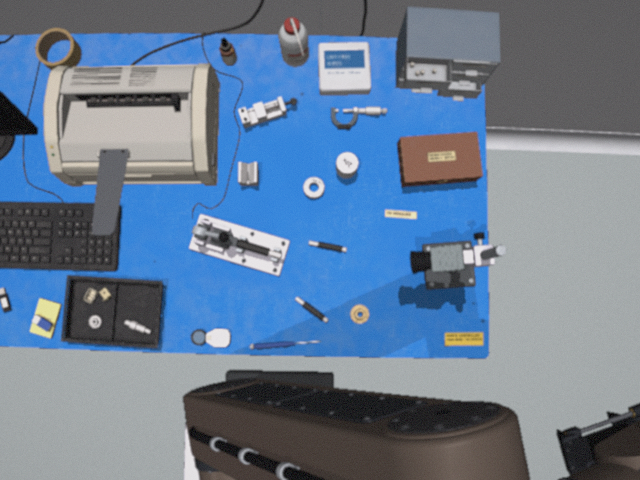

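The target gauge sits in the fixture, near top (256,249). The look-alikes lie loose on the desk at top (327,246) and (311,309). The gauge in the fixture fits the description because it is clamped there, under the slide. Next I'll get the geometry and one enlarged crop.

Run:
```python
from h import *
p,d=grab('top')
a=cv2.resize(p[195:290,180:340],(800,475),interpolation=cv2.INTER_CUBIC)
cv2.imwrite('pics/crop1.png',a[:,:,::-1])
W=unproj('top',d).reshape(480,640,3)
def reg(r0,r1,c0,c1,lo,hi):
    q=W[r0:r1,c0:c1].reshape(-1,3);return q[(q[:,2]>lo)&(q[:,2]<hi)]
q=reg(200,290,180,300,7,18)
r=cv2.minAreaRect(q[:,:2].astype(np.float32));print('plate',r,len(q))
def line(q):
    c=q.mean(0);u,s,v=np.linalg.svd(q-c);return c.round(1),v[0].round(3),(s/np.sqrt(len(q))).round(1),len(q)
q=reg(235,275,235,290,40,58);print('gauge+',line(q))
print('table',np.nanmedian(W[270:285,180:230,2]))
q=reg(200,290,180,300,85,140);print('knob',q.mean(0),q.max(0),q.min(0),len(q))
print('sign',np.nanmedian(W[155:230,100:118].reshape(-1,3),0),np.nanmax(W[60:240,40:220,2]),W[230,95],W[155,120])
q=reg(240,275,408,428,150,300);print('lens',line(q),q.min(0),q.max(0))
q=reg(235,290,425,475,150,300);print('cam',line(q),q.min(0),q.max(0)); print(cv2.minAreaRect(q[:,:2].astype(np.float32)))
q=reg(260,290,420,480,6,18);print('base',cv2.minAreaRect(q[:,:2].astype(np.float32)))
for row in (250,256,262,268): print(row,W[row,408:436:3].round(0).tolist())
```

```text
plate ((524.3807983398438, 56.398109436035156), (250.00137329101562, 148.1351318359375), 53.306331634521484) 2025
gauge+ (array([507.7,   9.9,  48.5]), array([-0.272, -0.962, -0.01 ]), array([28.8,  6.8,  3.6]), 438)
table -0.5211202830019663
knob [525.69762259  73.51171697 101.45592181] [535.57001706  92.53518859 110.5739219 ] [515.36422584  62.23498577  85.90732534] 107
sign [601.409921   290.0992667  158.11861398] 182.2129045327084 [524.74941929 303.57945845 177.10881193] [678.71243179 277.71877916 143.64374667]
lens (array([ 474.5, -293.9,  221.3]), array([-0.999, -0.006, -0.048]), array([10.9,  8.8,  4.8]), 370) [ 454.56254956 -310.62315634  204.81509521] [ 494.47052526 -278.44827912  232.53781759]
cam (array([ 479.8, -344. ,  241.8]), array([-0.132,  0.98 , -0.15 ]), array([24. , 12.1,  8.6]), 1140) [ 455.53555819 -393.35279695  206.71500524] [ 523.21213924 -304.45270445  257.7824594 ]
((482.8888244628906, -351.5285949707031), (53.254676818847656, 101.78546142578125), 17.34156036376953)
base ((457.9806823730469, -405.66790771484375), (47.33401107788086, 116.96849822998047), 9.3
[... 277 characters left out ...]
84.0, -281.0, 220.0], [484.0, -286.0, 220.0], [484.0, -291.0, 222.0], [484.0, -296.0, 224.0], [484.0, -301.0, 225.0], [484.0, -307.0, 224.0], [484.0, -312.0, 226.0], [483.0, -315.0, 238.0], [483.0, -320.0, 240.0]]
262 [[490.0, -312.0, 5.0], [474.0, -281.0, 220.0], [473.0, -285.0, 224.0], [473.0, -291.0, 223.0], [473.0, -296.0, 226.0], [473.0, -300.0, 231.0], [473.0, -306.0, 230.0], [473.0, -311.0, 232.0], [473.0, -314.0, 239.0], [473.0, -319.0, 241.0]]
268 [[478.0, -313.0, -2.0], [463.0, -281.0, 219.0], [463.0, -286.0, 223.0], [463.0, -291.0, 221.0], [463.0, -297.0, 220.0], [463.0, -302.0, 224.0], [464.0, -308.0, 217.0], [463.0, -313.0, 219.0], [462.0, -315.0, 236.0], [462.0, -320.0, 239.0]]
```

View pics/crop1.png

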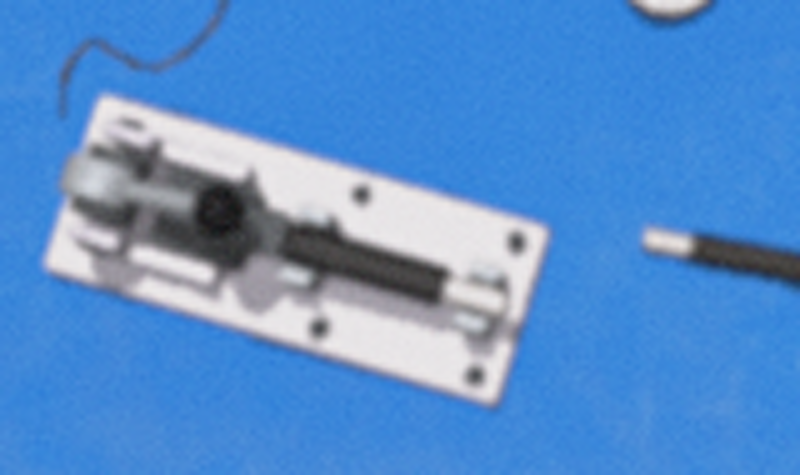

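The crop shows the target in the fixture: the black handle runs from top px (238,242) to (269,253) and the long bright pin sits at about (275,254), under the lip and the black knob at (224,237). Its handle-to-pin proportions and place match the description, so I'll take the fixture pose from the plate corners.

Run:
```python
from h import *
def ray(c,uv,z):
    k=viewer.get_calibration(c);T=np.array(k['world_to_cam'])
    n=cv2.undistortPoints(np.array(uv,float).reshape(-1,1,2),np.array(k['camera_matrix'],float),np.array(k['dist_coeffs'],float))[:,0]
    D=np.c_[n[:,0],-n[:,1],-np.ones(len(n))]@T[:3,:3];o=-T[:3,:3].T@T[:3,3]
    return o+D*((z-o[2])/D[:,2])[:,None]
f=lambda q:(np.array(q,float)+.5)/5+[180,195]-.5
C=ray('top',f([(105,92),(548,232),(498,405),(45,268)]),12)  # (+x,+y),(+x,-y),(-x,-y),(-x,+y)
print(C.round(1))
yd=((C[0]-C[1])+(C[3]-C[2]))[:2];print(np.linalg.norm(yd)/2,np.degrees(np.arctan2(yd[1],yd[0])))
ye=yd/np.linalg.norm(yd);xe=np.array([ye[1],-ye[0]])
o=C.mean(0)[:2]-ye*42.5;print('fix origin',o,'ye',ye)
for n,y in(('gauge',0),('knob',63),('hinge',118),('knobend',173),('longpin',-54)):print(n,(o+ye*y).round(1))
# lens: collect network readings
for c in('side','top'):
  viewer.read_camera(c)
  for l in('lens_front','camera_stand','focus_point','lever_knob','lever_hinge'):
    print(c,l,[(np.round(r['position'],1).tolist(),round(r['confidence'],2)) for r in models.mark_of(c,l)[:1]])
p,d=grab('side')
a=cv2.resize(p[90:250,290:410],(600,800),interpolation=cv2.INTER_CUBIC)[:600]
b=cv2.resize(viewer.read_camera('top')[0][225:300,390:510],(800,500),interpolation=cv2.INTER_CUBIC)
cv2.imwrite('pics/cam_t.png',b[:,:,::-1]);cv2.imwrite('pics/cam_s.png',a[:,:,::-1])
```

```text
[[587.1 139.3  12. ]
 [530.  -54.4  12. ]
 [455.3 -34.9  12. ]
 [510.  161.9  12. ]]
203.06397303738493 74.01862010932489
fix origin [508.93163429  12.13518036] ye [0.27532495 0.96135122]
gauge [508.9  12.1]
knob [526.3  72.7]
hinge [541.4 125.6]
knobend [556.6 178.4]
longpin [494.1 -39.8]
side lens_front [([473.7, -290.8, 200.9], 0.73)]
side camera_stand [([480.0, -406.5, 0.5], 0.97)]
side focus_point []
side lever_knob [([519.6, 75.7, 99.3], 0.75)]
side lever_hinge [([547.5, 130.1, 56.0], 0.88)]
top lens_front [([474.8, -286.2, 208.5], 0.65)]
top camera_stand [([486.7, -403.7, -3.0], 0.56)]
top focus_point []
top lever_knob [([525.3, 70.7, 94.5], 0.77)]
top lever_hinge [([546.7, 129.5, 53.4], 0.93)]
```

View pics/cam_t.png

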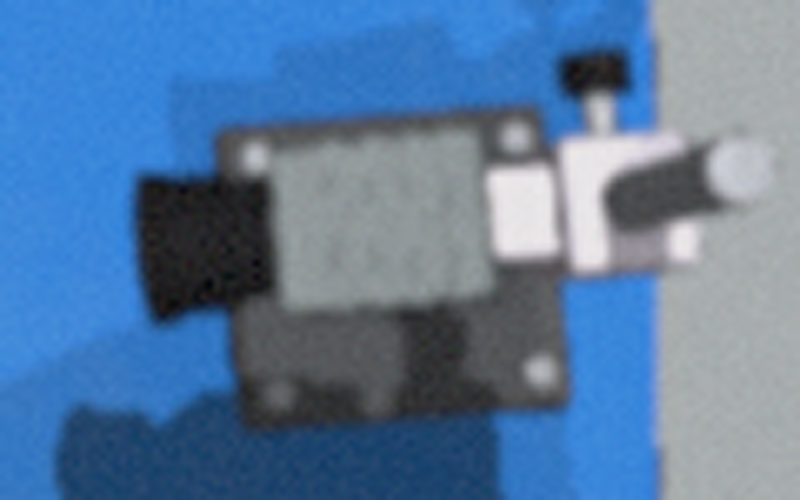

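The crop shows the camera stand: base corners at crop px (220,130), (540,105), (568,405), (243,427), and the lens rim on the left at (137–157, 178–320).

```bash
cat >> h.py <<'E'
def ray(c,uv,z):
    k=viewer.get_calibration(c);T=np.array(k['world_to_cam'])
    n=cv2.undistortPoints(np.array(uv,float).reshape(-1,1,2),np.array(k['camera_matrix'],float),np.array(k['dist_coeffs'],float))[:,0]
    D=np.c_[n[:,0],-n[:,1],-np.ones(len(n))]@T[:3,:3];o=-T[:3,:3].T@T[:3,3]
    return o+D*((z-o[2])/D[:,2])[:,None]
E
python3 - <<'E'
from h import *
f=lambda q:(np.array(q,float)+.5)/6.667+[390,225]-.5
C=ray('top',f([(220,130),(540,105),(568,405),(243,427)]),12)
print(C.round(1),C.mean(0))
for i,j in((1,0),(2,3),(3,0),(2,1)):
    v=(C[j]-C[i])[:2];print(np.linalg.norm(v).round(1),np.degrees(np.arctan2(v[1],v[0])).round(1))
B=ray('top',f([(272,150),(480,125),(495,295),(282,312)]),240)
for i,j in((1,0),(2,3),(3,0),(2,1)):
    v=(B[j]-B[i])[:2];print('body',np.linalg.norm(v).round(1),np.degrees(np.arctan2(v[1],v[0])).round(1))
L=ray('top',f([(137,178),(157,320)]),206);print(L.round(1),L.mean(0))
E
```

```text
[[ 529.2 -342.5   12. ]
 [ 539.4 -448.3   12. ]
 [ 441.8 -456.5   12. ]
 [ 433.1 -349.9   12. ]] [ 485.87796939 -399.30525341   12.        ]
106.3 95.6
106.9 94.6
96.3 4.4
98.0 4.8
body 56.0 97.9
body 56.8 95.4
body 42.5 3.4
body 44.9 4.5
[[ 494.  -281.7  206. ]
 [ 455.6 -287.2  206. ]] [ 474.82620346 -284.43271886  206.        ]
```

arm_command --rows '[[[0.1, -0.095, -0.024], 0], [[0.1, -0.095, -0.024], 0], [[0.1, -0.095, -0.024], 0], [[0.1, -0.095, -0.024], 0], [[0.1, -0.095, -0.024], 0]]' --claw 0

```text
t: 2.25
eef_pos: [268.6, -446.1, 244.9]
tcp_rot: [3.141, -0.0, 0.298]
ft_force: [-0.3, -0.2, -0.7]
opening: 0.634
grip_force: 0.0
```

arm_command --rows '[[[0.1, -0.095, -0.024], 0], [[0.1, -0.095, -0.024], 0], [[0.1, -0.095, -0.024], 0], [[0.1, -0.095, -0.024], 0], [[0.1, -0.095, -0.024], 0]]'

```text
t: 2.75
eef_pos: [353.2, -295.8, 275.1]
tcp_rot: [3.141, -0.0, 0.298]
ft_force: [0.4, -0.6, -0.1]
opening: 0.214
grip_force: 0.0
```

arm_command --rows '[[[0.103, -0.11, 0], 0], [[0.103, -0.11, 0], 0], [[0.103, -0.11, 0], 0], [[0.103, -0.11, 0], 0], [[0.103, -0.11, 0], 0]]'

```text
t: 3.25
eef_pos: [435.9, -126.4, 274.9]
tcp_rot: [3.141, -0.0, 0.298]
ft_force: [0.9, -0.1, -1.0]
opening: 0.005
grip_force: 0.0
```

arm_command --rows '[[[0.103, -0.11, 0.03], 0], [[0.103, -0.11, 0.03], 0], [[0.103, -0.11, 0.03], 0], [[0.103, -0.11, 0.03], 0], [[0.103, -0.11, 0.03], 0]]'

```text
t: 3.75
eef_pos: [518.7, 42.9, 236.9]
tcp_rot: [3.141, -0.0, 0.298]
ft_force: [0.2, 0.3, 0.3]
opening: 0.001
grip_force: 0.0
```

arm_command --rows '[[[0, 0, 0.03], -0.0475], [[0, 0, 0.03], -0.0475], [[0, 0, 0.03], -0.0475], [[0, 0, 0.03], -0.0475], [[0, 0, 0.03], -0.0475]]'

```text
t: 4.25
eef_pos: [518.2, 41.4, 199.4]
tcp_rot: [3.141, -0.0, 1.05]
ft_force: [0.2, -0.5, 0.6]
opening: 0.005
grip_force: 0.0
```

arm_command --rows '[[[0, 0, 0.03], -0.0395], [[0, 0, 0.03], -0.0395], [[0, 0, 0], 0], [[0, 0, 0], 0], [[0, 0, 0], 0]]'

```text
t: 4.75
eef_pos: [518.4, 41.3, 185.0]
tcp_rot: [3.141, -0.0, 1.289]
ft_force: [1.5, -0.5, 0.5]
opening: 0.003
grip_force: 0.0
```

arm_command --rows '[[[0, 0, 0.182], 0], [[0, 0, 0.182], 0], [[0.044, 0, 0], 0], [[0.056, 0, -0.048], 0], [[0.067, 0, -0.036], 0]]'

```text
t: 5.25
eef_pos: [529.8, 81.8, 116.8]
tcp_rot: [-3.141, 0.001, 1.291]
ft_force: [-1.7, -2.6, 0.1]
opening: 0.008
grip_force: 1.4
```

arm_command --rows '[[[0.073, 0, -0.02], 0], [[0.075, 0, 0], 0], [[0.072, 0, 0.02], 0], [[0.064, 0, 0.036], 0], [[0.032, 0, 0.028], 0]]'

```text
t: 5.75
eef_pos: [552.2, 159.1, 99.6]
tcp_rot: [3.14, -0.001, 1.293]
ft_force: [-1.2, -1.0, 1.6]
opening: 0.005
grip_force: 0.9
```

Run:
```python
from h import *
s=state();print(s['eef_pos'],s['ft_force'])
p,d=grab('top')
for l in('lever_knob',):print([(np.round(r['position'],1).tolist(),round(r['confidence'],2)) for r in models.mark_of('top',l)[:2]])
grab('side')
for l in('lever_knob',):print([(np.round(r['position'],1).tolist(),round(r['confidence'],2)) for r in models.mark_of('side',l)[:2]])
```

```text
[552.15100083 159.07298394  99.55542   ] [-1.23610105 -1.04794505  1.61258037]
[]
[([546.8, 178.7, 97.0], 0.83), ([376.6, -206.1, 2.1], 0.3)]
```

arm_command --rows '[[[0.012, 0, 0], 0], [[0.012, 0, 0], 0], [[0, 0, 0], 0], [[0, 0, 0], 0], [[0, 0, 0], 0]]'

```text
t: 6.45
eef_pos: [552.2, 160.9, 98.4]
tcp_rot: [-3.14, 0.004, 1.292]
ft_force: [-3.2, -14.2, 0.8]
opening: 0.005
grip_force: 7.3
```

arm_command --rows '[[[-0.04, 0, 0], 0], [[-0.04, 0, -0.12], 0], [[-0.19, 0, -0.12], 0], [[-0.19, 0, 0], 0], [[-0.18, 0, 0], 0]]' --claw 0.6

```text
t: 6.95
eef_pos: [510.0, 12.8, 156.3]
tcp_rot: [3.139, -0.001, 1.292]
ft_force: [0.6, -0.6, -1.2]
opening: 0.364
grip_force: 0.0
```

Run:
```python
from h import *
s=state();print(s['eef_pos'],s['opening'])
p,d=grab('top');p2,_=grab('side')
a=cv2.resize(p[195:290,180:300],(600,475),interpolation=cv2.INTER_CUBIC)
b=cv2.resize(p2[270:400,280:400],(200*2,433),interpolation=cv2.INTER_CUBIC)
cv2.imwrite('pics/open.png',np.hstack([a[:433,:400],b])[:,:,::-1])
```

```text
[509.99363832  12.80898932 156.31737099] 0.36414264080664593
```

View pics/open.png

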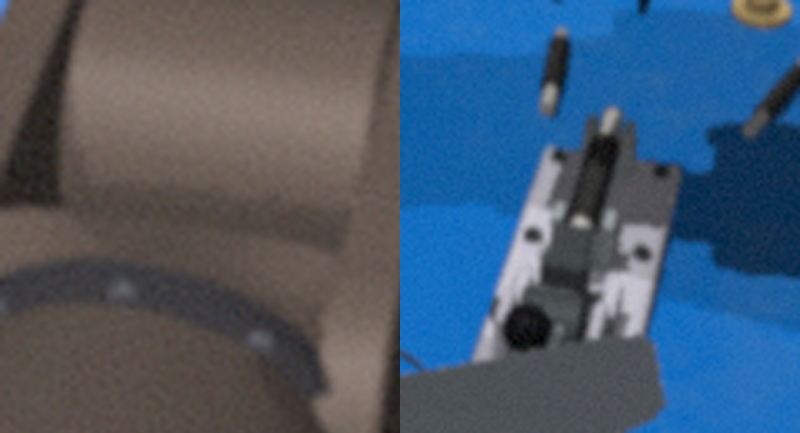

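The right half shows the lever over (knob at crop (527,328)) and the short pin uncovered at (583,215), so the gauge is free. Next I'll descend and grip.

arm_command --rows '[[[-0.024, -0.004, 0.14], 0], [[0, 0, 0.15], 0], [[0, 0, 0.15], 0], [[0, 0, 0.085], 0], [[0, 0, 0], 0]]'

```text
t: 7.55
eef_pos: [506.7, 9.1, 21.9]
tcp_rot: [-3.137, 0.001, 1.292]
ft_force: [0.2, 0.2, 0.4]
opening: 0.599
grip_force: 0.0
```

arm_command --rows '[[[0, 0, 0], 0], [[0, 0, 0], 0], [[0, 0, 0], 0], [[0, 0, 0], 0], [[0, 0, 0], 0]]' --claw 0

```text
t: 8.05
eef_pos: [508.1, 8.9, 24.7]
tcp_rot: [3.141, -0.0, 1.292]
ft_force: [-0.7, 0.8, -0.4]
opening: 0.238
grip_force: 0.0
```

arm_command --rows '[[[0, 0, 0], 0], [[0, 0, 0], 0], [[0, 0, 0], 0], [[0, 0, 0], 0], [[0, 0, 0], 0]]'

```text
t: 8.55
eef_pos: [508.0, 8.9, 24.4]
tcp_rot: [3.141, 0.0, 1.292]
ft_force: [-1.7, -0.4, 6.2]
opening: 0.179
grip_force: 30.0
```

arm_command --rows '[[[0, 0, -0.002], 0], [[0.026, 0, 0], 0], [[0.026, 0, 0], 0], [[0, 0, 0], 0], [[0, 0, 0], 0]]'

```text
t: 9.05
eef_pos: [511.5, 21.8, 24.5]
tcp_rot: [3.141, -0.0, 1.293]
ft_force: [-0.2, 0.8, -0.4]
opening: 0.178
grip_force: 30.0
```

arm_command --rows '[[[0, 0, -0.012], 0], [[0, 0, -0.012], 0], [[0, 0, -0.012], 0], [[0, 0, 0], 0], [[0, 0, 0], 0]]'

```text
t: 9.55
eef_pos: [511.2, 21.3, 33.5]
tcp_rot: [-3.141, 0.0, 1.292]
ft_force: [-1.6, -0.9, -4.5]
opening: 0.176
grip_force: 30.0
```

arm_command --rows '[[[0, 0, -0.012], 0], [[0, 0, -0.012], 0], [[0, 0, -0.012], 0], [[0, 0, 0], 0], [[0, 0, 0], 0]]'

```text
t: 10.05
eef_pos: [511.5, 21.5, 42.7]
tcp_rot: [3.141, -0.0, 1.292]
ft_force: [-1.3, 1.0, -4.7]
opening: 0.176
grip_force: 30.0
```

Run:
```python
from h import *
p2,d=grab('side')
b=cv2.resize(p2[250:370,280:400],(600,600),interpolation=cv2.INTER_CUBIC)
cv2.imwrite('pics/tilt.png',b[:,:,::-1])
for l in ('long_pin_end','plug_gauge'):
  print([(np.round(r['position'],1).tolist(),round(r['confidence'],2)) for r in models.mark_of('side',l)[:4]])
```

```text
[([499.2, -29.2, 75.5], 0.84), ([408.5, -69.5, 5.9], 0.66), ([531.4, -99.7, 6.0], 0.61)]
[([510.6, 27.1, 54.1], 0.71), ([524.7, -137.8, -3.7], 0.6), ([380.6, -103.0, -1.2], 0.57)]
```

View pics/tilt.png

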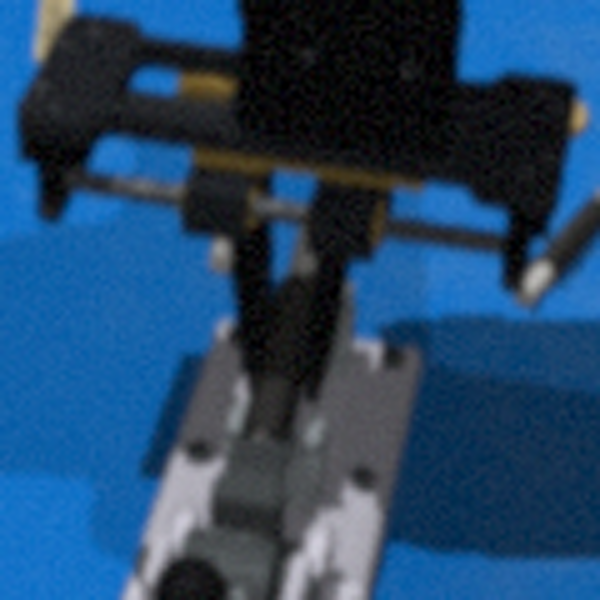

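The gauge is visibly pivoting: the long pin end is up near crop (305,255) and the short pin is under the lip at (270,430). I'll lift a little more, then draw it out and measure the tilt in free air.

arm_command --rows '[[[0, 0, -0.008], 0], [[0, 0, 0], 0], [[-0.06, 0, 0], 0], [[-0.1, 0, -0.1], 0], [[0, 0, -0.2], 0]]'

```text
t: 10.7
eef_pos: [498.7, -19.3, 118.3]
tcp_rot: [-3.136, 0.001, 1.29]
ft_force: [0.6, 0.2, -0.4]
opening: 0.176
grip_force: 30.0
```

arm_command --rows '[[[0, 0, -0.2], 0], [[0, 0, -0.08], 0], [[0, 0, 0], 0], [[0, 0, 0], 0], [[0, 0, 0], 0]]'

```text
t: 11.2
eef_pos: [499.8, -17.3, 188.2]
tcp_rot: [-3.14, 0.0, 1.292]
ft_force: [0.5, -0.9, -2.5]
opening: 0.182
grip_force: 30.0
```

Run:
```python
from h import *
s=state();print(s['eef_pos'],s['tcp_rot'],s['grip_force'],s['opening'])
p2,d=grab('side')
uv=proj('side',s['eef_pos']+[0,0,19])[0].astype(int);print(uv)
x,y=uv[0]-50,uv[1]-50
b=cv2.resize(p2[y:y+100,x:x+100],(600,600),interpolation=cv2.INTER_CUBIC)
cv2.imwrite('pics/tilt2.png',b[:,:,::-1])
for l in ('long_pin_end','plug_gauge'):
  print([(np.round(r['position'],1).tolist(),round(r['confidence'],2)) for r in models.mark_of('side',l)[:4]])
  grab('top');print('top',[(np.round(r['position'],1).tolist(),round(r['confidence'],2)) for r in models.mark_of('top',l)[:4]])
```

```text
[499.81330017 -17.30172459 188.24728169] [-3.13959760e+00  3.88075267e-04  1.29184112e+00] 29.993216916918755 0.1818225064193092
[345 233]
[([530.5, -94.8, 6.5], 0.72), ([488.3, -66.0, 218.8], 0.63), ([409.9, -67.2, 3.7], 0.54)]
top [([527.1, -96.5, 3.8], 0.77), ([402.8, -65.5, 7.4], 0.73)]
[([500.9, -14.7, 197.4], 0.94), ([380.2, -104.9, -0.8], 0.6), ([524.0, -136.1, -0.5], 0.54)]
top [([382.3, -104.2, -0.2], 0.71), ([521.5, -135.5, -4.3], 0.54)]
```

View pics/tilt2.png

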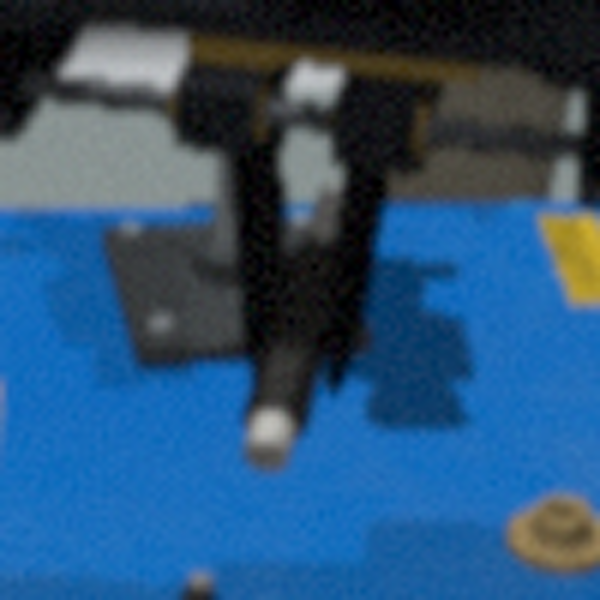

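The crop shows the short pin end at about (268,445) and the long pin end at about (328,200), seen between the fingers. I'll compare these with the projected model at several tilts.

Run:
```python
from h import *
G=np.array([499.8,-17.3,207.2]);h=np.array([.2756,.9613,0])
for t in(14,16,18,20,22,24):
    y=h*np.cos(np.radians(t))-np.array([0,0,np.sin(np.radians(t))])
    P=[G+y*57.2,G+y*45.2,G-y*50.8]   # short end, handle end, long end
    print(t,((proj('side',P)-[295,183]+.5)*6).round(0).tolist(),P[2].round(0))
W=unproj('side',viewer.read_camera('side')[1]).reshape(480,640,3)
# depth samples on the short pin and handle
for (u,v) in [(268,430),(272,410),(278,385),(284,360),(290,335),(328,200),(328,215),(326,235)]:
    U,V=int(round(295+u/6)),int(round(183+v/6));w=W[V,U]
    print((u,v),w.round(0),'s',round(float((w-G)[:2]@h[:2]),1),'dz',round(float(w[2]-G[2]),1))
```

```text
14 [[266.0, 448.0], [275.0, 417.0], [338.0, 191.0]] [486. -65. 219.]
16 [[266.0, 453.0], [275.0, 421.0], [338.0, 186.0]] [486. -64. 221.]
18 [[266.0, 458.0], [275.0, 425.0], [338.0, 182.0]] [486. -64. 223.]
20 [[267.0, 462.0], [275.0, 428.0], [338.0, 178.0]] [487. -63. 225.]
22 [[267.0, 467.0], [275.0, 432.0], [338.0, 174.0]] [487. -63. 226.]
24 [[267.0, 471.0], [275.0, 435.0], [337.0, 170.0]] [487. -62. 228.]
(268, 430) [514.  41. 201.] s 60.1 dz -6.7
(272, 410) [513.  31. 202.] s 49.7 dz -5.6
(278, 385) [511.  23. 205.] s 41.7 dz -2.7
(284, 360) [509.  14. 207.] s 32.3 dz -0.5
(290, 335) [506.   6. 210.] s 24.5 dz 2.8
(328, 200) [489. -54. 221.] s -38.7 dz 14.2
(328, 215) [490. -46. 220.] s -30.9 dz 12.5
(326, 235) [492. -40. 217.] s -24.0 dz 10.0
```

```bash
cat > tilt.py <<'E'
from h import *
from scipy.optimize import least_squares
def tilt(n=4):
    s=state();yaw=s['tcp_rot'][2];h=np.array([np.cos(yaw),np.sin(yaw),0]);G=s['eef_pos']+[0,0,19]
    lat=np.array([h[1],-h[0],0]);S=[]
    for i in range(n):
        W=unproj('side',viewer.read_camera('side')[1])-G
        S.append(np.c_[W@h,W@lat,W[:,2]])
    S=np.concatenate(S);S=S[np.isfinite(S[:,0])]
    S=S[(abs(S[:,1])<5)&(abs(S[:,0])<60)&(abs(S[:,2])<35)]
    S=S[(abs(S[:,0])>16)]
    def res(p):
        t,b,y0=p; ax=S[:,0]*np.cos(t)-(S[:,2]-b)*np.sin(t); r=S[:,0]*np.sin(t)+(S[:,2]-b)*np.cos(t)
        gy=ax+y0
        top=np.where((gy>-28)&(gy<42),8,6)
        return r-top
    best=min((least_squares(res,[t0,0,-3.2],loss='soft_l1',f_scale=1.5,x_scale=[.1,1,1],diff_step=1e-3) for t0 in(.15,.25,.35,.45)),key=lambda o:o.cost)
    return np.degrees(best.x[0]),best.x[1:],len(S),np.median(abs(res(best.x))),S
if __name__=='__main__':
    r=tilt();print(r[:4]);S=r[4]
    for a in range(-60,60,6):
        m=(S[:,0]>=a)&(S[:,0]<a+6)
        if m.any():print(a+3,m.sum(),np.percentile(S[m,2],[10,50,90]).round(1))
E
python3 tilt.py
```

```text
(np.float64(14.190531962357024), array([-1.73048129, -3.90828644]), 749, np.float64(0.9760066290920575))
-45 14 [13.7 14.8 15.5]
-39 32 [12.1 13.8 15.3]
-33 40 [10.6 12.7 13.4]
-27 29 [ 9.7 10.9 11.9]
-21 23 [ 9.9 11.  11.4]
-15 14 [10.3 10.8 12. ]
15 21 [1.6 3.1 3.7]
21 64 [0.4 1.6 3.2]
27 58 [-1.1  0.4  1.7]
33 69 [-2.4 -1.1  0.1]
39 60 [-4.4 -2.9 -1.4]
45 89 [-7.9 -4.5 -2.7]
51 73 [-10.1  -8.   -5.4]
57 163 [-19.  -12.8  -8.4]
```

arm_command --rows '[[[0, 0.002, 0.18], 0], [[0, 0, 0.18], 0], [[0, 0, 0.128], 0], [[0.05, 0, 0.05], 0], [[0.05, 0, 0.05], 0]]'

```text
t: 12.3
eef_pos: [508.4, 7.6, 42.2]
tcp_rot: [3.141, 0.0, 1.291]
ft_force: [0.4, -0.9, -0.1]
opening: 0.177
grip_force: 30.0
```

arm_command --rows '[[[0, 0, 0], 0], [[0.031, 0, 0], 0], [[0.031, 0, 0], 0], [[0, 0, 0], 0], [[0, 0, 0], 0]]'

```text
t: 12.8
eef_pos: [512.3, 22.0, 43.1]
tcp_rot: [3.141, -0.0, 1.293]
ft_force: [0.5, 0.5, -2.7]
opening: 0.174
grip_force: 30.0
```

arm_command --rows '[[[0, 0, -0.012], 0], [[0, 0, -0.012], 0], [[0, 0, -0.012], 0], [[0, 0, 0], 0], [[0, 0, 0], 0]]'

```text
t: 13.3
eef_pos: [512.0, 21.5, 51.7]
tcp_rot: [3.142, 0.0, 1.292]
ft_force: [-1.0, -0.6, -4.3]
opening: 0.178
grip_force: 30.0
```

arm_command --rows '[[[-0.05, 0, 0], 0], [[-0.1, 0, -0.05], 0], [[0, 0, -0.2], 0], [[0, 0, -0.2], 0], [[0, 0, -0.1], 0]]'

```text
t: 13.8
eef_pos: [502.5, -15.4, 193.0]
tcp_rot: [3.137, -0.001, 1.291]
ft_force: [-0.1, 0.1, -1.3]
opening: 0.179
grip_force: 30.0
```

arm_command --rows '[[[0, 0, 0], 0], [[0, 0, 0], 0], [[0, 0, 0], 0], [[0, 0, 0], 0], [[0, 0, 0], 0]]'

```text
t: 14.3
eef_pos: [501.4, -14.3, 188.0]
tcp_rot: [-3.14, 0.0, 1.292]
ft_force: [-0.3, -0.2, -0.8]
opening: 0.179
grip_force: 30.0
```

```bash
python3 tilt.py
```

```text
(np.float64(21.242907368183356), array([-2.00769096, -3.2       ]), 841, np.float64(0.9561224435380975))
-45 6 [17.6 18.9 20.4]
-39 42 [16.9 19.1 21.1]
-33 51 [15.4 17.1 19.6]
-27 45 [12.7 14.9 16.6]
-21 36 [12.  13.1 14.3]
-15 15 [11.7 12.8 13.7]
15 28 [-1.1  0.   2. ]
21 69 [-2.9 -1.1  0.9]
27 70 [-5.  -3.2 -2. ]
33 77 [-7.5 -5.6 -3.7]
39 71 [-10.2  -8.   -6.6]
45 101 [-14.3 -10.8  -8.8]
51 100 [-27.  -15.5 -12.4]
57 130 [-25.4 -19.8 -16.3]
```

arm_command --rows '[[[0, 0, 0], -0.0385], [[0, 0, 0], -0.0385], [[0, 0, 0], -0.0385], [[0, 0, 0], 0], [[0, -0.04, 0.03], 0]]'

```text
t: 15.0
eef_pos: [492.8, -15.2, 182.0]
tcp_rot: [3.14, 0.001, 1.651]
ft_force: [-0.1, -0.1, -1.5]
opening: 0.18
grip_force: 30.0
```

arm_command --rows '[[[-0.1, -0.04, 0.03], 0], [[-0.1, -0.04, 0.03], 0], [[-0.1, -0.04, 0.03], 0], [[-0.1, -0.04, 0.03], 0], [[-0.1, 0, 0.03], 0]]'

```text
t: 15.5
eef_pos: [461.5, -143.9, 143.8]
tcp_rot: [-3.141, -0.0, 1.651]
ft_force: [-0.3, 0.6, -0.5]
opening: 0.175
grip_force: 30.0
```

arm_command --rows '[[[-0.06, 0, 0.01], 0], [[-0.027, 0, 0], 0], [[0, 0, 0], 0], [[0, 0, 0], 0], [[0, 0, 0], 0]]'

```text
t: 16.0
eef_pos: [464.3, -163.9, 141.8]
tcp_rot: [3.141, 0.0, 1.655]
ft_force: [0.4, 0.2, -1.8]
opening: 0.174
grip_force: 30.0
```

```bash
cat > chk.py <<'E'
from tilt import *
s=state();print(s['eef_pos'],s['tcp_rot'])
print(tilt(3)[:4])
p,d=grab('side')
for c in('side','top'):
  if c=='top':pt,_=grab('top')
  for l in('lens_front','long_pin_end','plug_gauge','camera_stand'):
    print(c,l,[(np.round(r['position'],1).tolist(),round(r['confidence'],2)) for r in models.mark_of(c,l) if l!='plug_gauge' and l!='long_pin_end' or r['position'][2]>80][:2])
uv=proj('side',s['eef_pos']+[0,0,19])[0].astype(int);x,y=uv[0]-50,uv[1]-60
a=cv2.resize(p[y:y+100,x:x+100],(400,400),interpolation=cv2.INTER_CUBIC)
uv=proj('top',s['eef_pos']+[0,-60,19])[0].astype(int);x,y=uv[0]-50,uv[1]-50;print(uv)
b=cv2.resize(pt[y:y+100,x:x+100],(400,400),interpolation=cv2.INTER_CUBIC)
cv2.imwrite('pics/pres.png',np.hstack([a,b])[:,:,::-1])
E
python3 chk.py
```

```text
[ 464.32988817 -163.92118736  141.82166264] [3.14140510e+00 9.61095312e-05 1.65549546e+00]
(np.float64(21.17723998828783), array([-2.53252214, -3.2       ]), 385, np.float64(1.0764880843058773))
side lens_front [([475.4, -288.4, 203.5], 0.61)]
side long_pin_end [([469.2, -213.9, 178.9], 0.76)]
side plug_gauge [([463.4, -162.1, 148.5], 0.85)]
side camera_stand [([480.9, -405.5, 4.1], 0.69), ([647.3, -101.1, -2.6], 0.46)]
top lens_front [([478.8, -283.5, 207.5], 0.66)]
top long_pin_end []
top plug_gauge []
top camera_stand [([483.3, -407.7, -4.6], 0.96)]
[375 268]
```

View pics/pres.png

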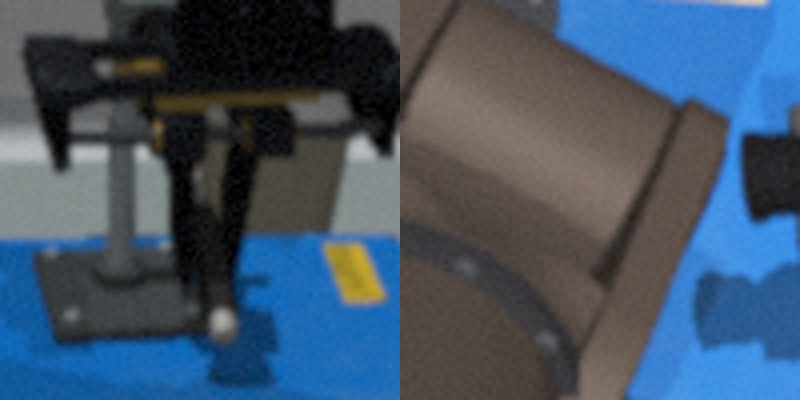

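The left half shows the gauge held with its short pin at (222,323), pointing down and away from the camera; the right half shows the lens at (775,180), untouched. The pin end is estimated at (468,-211,177), against a focus estimate of (469,-211,177), with a tilt of about 21°. I'm handing in.

```bash
python3 -c "
from h import *
print(env.job_done())"
```

```text
the job is handed in; nothing more can be done
None
```

I handed the job in with the lever flipped to its stop and the gauge held steady at the focus point, long pin towards the lens; by my estimates the pin end is within a few mm of focus and the tilt is about 21° against the 20° wanted.

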